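# Tip the used saw blades into the blade box

### The arm

A 6-joint arm with a two-finger parallel gripper is mounted at the origin on a cart in front of the work surface, level with it; the furniture and walls round the work are solid. World frame = base frame: x ahead of the robot, y to its left, z up, the work surface at z = 0. Lengths are in mm, angles in rad, forces in N, time in s.
With the tool pointing down it reaches from about 400 to 925 mm from the base axis. Payload 12.5 kg.
Tool frame: the origin (TCP) lies midway between the tips of the shut fingers; the grasp point (between the pads) lies 19 mm behind it; z points along the fingers, y is the line along which they close (so a half turn about z gives the same grasp; the last joint's range is limited). The gripper opens to 95 mm and grips with 3 to 60 N. Pads are 20 mm wide; open, the fingers measure 119 mm over their backs; the gripper's body (75 mm by 180 mm) begins 59 mm behind the grasp point.
Start: joints at [1.069, 0.491, 1.559, -0, 1.092, -0.106], TCP at [240.954, 576.708, 178.261] pointing down, gripper open.
Joint ranges: [-3.1, 3.1], [-0.84, 2.19], [0.05, 2.79], [-1.13, 4.28], [0.06, 2.93], [-2.69, 2.69]. Speed limits (rad/s): [2.22, 2.22, 2.79, 3.14, 3.14, 3.14].

### API

Orientations are given as [roll, pitch, yaw] about the fixed x, y, z axes, in that order (R = Rz(yaw) Ry(pitch) Rx(roll)).
In Python, from cell import readout, eyes, env gives the robot as it stands.
- The arm moves only by the tool move_arm, never from a script. Its argument "plan" is a list of rows, each a list of 3 entries, a list of its own where there are three numbers: the turn, a rotation vector about the tool's x, y, z in degrees, then the shift along the tool's x, y, z in m, then the gripper command: -1 is shut, 1 is fully open, values between are in proportion. In form: [[[ax, ay, az], [x, y, z], jaw], ...]. A call has 1 to 5 rows; each row is the pose to reach, as a shift and turn from the pose commanded when the call began, along the tool's axes at that moment; what a row does not reach only later rows make up. A row lasts 1/8 s, in which the tool goes at most 62.5 mm and 10.7 degrees, less where a joint would pass 70% of its speed; a pose out of reach is approached as far as the arm can. A call with a gripper value outside its range is refused whole. The fingers move at their own pace and stop on an object; the grip force is fixed at half the most. Time passes only in rows, so rows that repeat a pose let the fingers close. It gives the time, the measured TCP pose, the force, the opening and the grip force at its end, in the units of the state.
- readout.state(): the state, without advancing time (a new reading comes with each control period).
- eyes.read_camera(name): name is "scene" or "top" or "wrist"; returns a dict with "img" (400x640x3 uint8, red, green, blue), "K" (3x3 intrinsics, pixels), "dist" ([k1, k2, p1, p2, k3] as OpenCV has them; the pictures are not rectified), "extrinsics" (4x4, takes a point from camera to world coordinates). Camera axes: x right, y up, looking along -z (the intrinsics and any distortion apply to the point x, -y, -z); pixel columns grow to the right and rows downward; lengths in mm; the calibration is good to about 2 mm. A picture is of the moment at which its call begins. There is no depth.
- env.job_done(): hands the job in; it is judged then, once.
Trained networks look in a picture, given as the dict that the camera call returned (one of the last four; its "shot" number tells which), for a name from the list of things; names that differ only in an ending like _2 or _b are one class to them, and where a whole thing is asked for, a point or a joint stands for the part that bears it (a point fixed in the world has none). Each returns a list of dicts, best first, with "score" (0 to 1); they miss things now and then, are a little off and sometimes report something else, mostly with a low value. They report only what shows in the picture. A call takes as long as a camera call. They do not tell look-alikes from the thing itself.
- eyes.cut_out(picture, name): "mask" (400x640 bool, what is visible of it) and "uv" ([column, row] in pixels, amid what is visible of it).
The state is a dict: "t": time; "joints": joint angles; "qvel": joint speeds; "tau": joint torques, N m; "eef_pos": TCP position; "tcp_rot": TCP orientation; "ft_force": force on the tool from outside, world axes, zero at the start; "moment": the same for the moment, N m; "opening": opening from 0.0 (shut) to 1.0 (fully open); "grip_force": force on a finger pad.
Only numpy, scipy, OpenCV 4.12 (cv2) and the standard library are available. Lean on these libraries where they do the work, as an engineer would, in place of code of your own. Each camera call takes 0.05 s, during which the arm holds its last target. There are 200 camera calls.

### The job

Empty the three used saw blades out of the steel carrying tray into the white blade disposal box: hold the tray by its handle, turn it so that its spout lines up squarely with the slot in the lid and tip it so that they slide in end first; the gripper must not touch the blades. Then set the empty tray back down flat on the worktop and push the box's slide gate fully home, so that the slot is shut. Leave the other things on the worktop where they are.

Things in the scene. Friction and masses are not known exactly. Their poses are not given: they have to be found in the camera images.
- blade_box: Blade disposal box: fixed white steel box, 130 mm long (x axis) x 70 mm wide (y axis) x 155 mm high, small round lid lock on its -x face, letter slot in its lid, slide gate with a black grip block on its -y side. Inside it is empty, 124 x 64 mm in plan and 136 mm deep below the gate, so a blade that has dropped through lies clear of the gate. Origin: middle of its underside.
- slot (a point): Middle of the slot in the box's lid, at the lid's top face, 35 mm towards +x from the box's middle; axes as the box's. Slot: 40 mm along y, 22 mm along x, lid 3 mm thick. Cheeks at its two short ends flare at 45 degrees to 57 mm apart, 9 mm above the lid; an upright stop plate along its -x edge stands 14 mm above the lid. Its +x edge is bare: blades slide in from +x, heading to -x.
- gate_grip (a point): Middle of the slide gate's black grip block (50 mm along x, 10 mm along y, 30 mm high; its top 17 mm above the lid), outside the box on its -y side; axes as the box's. The gate is a steel plate just under the lid; pushing the block along the box's +y shuts the slot. The slide's friction is about 1.5 N.
- gate (a joint): Slide gate: 0 = fully home, slot shut (middle of the grip block 45 mm from the box's middle line, 5 mm gap to the box's side); 0.050 m = pulled right out; the slot is wholly clear above 0.045. It stays where it is left.
- tray_handle (a point): Middle of the black grip bar of the tray (bar 64 mm along x, 14 mm wide along y, 18 mm high); 69 mm above the tray's underside, on two posts over a bridge whose top is 42 mm above the underside. Axes as the tray's, z up. The loose tray weighs 0.3 to 0.45 kg with the blades and balances close under the bar.
- spout (a point): Middle of the lip of the tray's open -x end, at the floor's upper face; 104 mm towards -x and 66.5 mm below the grip bar's middle. The tray is an open-topped steel channel, 200 mm long (x), flat floor 2.5 mm thick, 32 mm wide inside and 36 mm outside at the floor, 57 mm wide over the rims, 30 mm high, closed at the +x end.
- saw_blade_a: Used plaster-saw blade: flat steel strip with a toothed edge, 130 mm long (x axis) x 28 mm wide (y axis) x 2.5 mm thick, 25 g; one of three identical ones lying on one another, lengthwise, on the tray floor. Origin at its middle. Slides smoothly on the steel: it begins to slide when the tray is tipped by 13 to 19 degrees; tipped 40 to 48 degrees the stack runs through the slot by itself.
- saw_blade_b: Used plaster-saw blade: flat steel strip with a toothed edge, 130 mm long (x axis) x 28 mm wide (y axis) x 2.5 mm thick, 25 g; one of three identical ones lying on one another, lengthwise, on the tray floor. Origin at its middle. Slides smoothly on the steel: it begins to slide when the tray is tipped by 13 to 19 degrees; tipped 40 to 48 degrees the stack runs through the slot by itself.
- saw_blade_c: Used plaster-saw blade: flat steel strip with a toothed edge, 130 mm long (x axis) x 28 mm wide (y axis) x 2.5 mm thick, 25 g; one of three identical ones lying on one another, lengthwise, on the tray floor. Origin at its middle. Slides smoothly on the steel: it begins to slide when the tray is tipped by 13 to 19 degrees; tipped 40 to 48 degrees the stack runs through the slot by itself.
- denture_flask: Closed brass denture flask, 90 x 90 x 70 mm, right of the box. Origin at its underside. Bystander.
- cast_lower_yellow: Yellow stone model of a lower jaw, 62 x 74 x 41 mm. Origin at its underside. Bystander.
- caliper: Digital caliper lying flat near the front edge, 67 x 225 x 13 mm. Origin at its underside. Bystander.
- marker: Marker pen lying left of the tray, 17 x 135 x 16 mm. Origin at its underside. Bystander.
- articulator: Brass articulator with mounted casts, 117 x 83 x 108 mm, behind the box. Origin at its underside. Bystander.
Not all that is in view belongs to the job. Leave any purple look-alike of the blade_box alone.

How it is judged (in metres and radians):
On the way, in this order (a step that is already met when the one before it is completed fails the run):
1. all three blades are in the box (x of saw_blade_a in the frame of slot between -0.097 and 0.027 m and y of saw_blade_a in the frame of slot between -0.032 and 0.032 m and z of each of saw_blade_a, saw_blade_b, saw_blade_c in the frame of slot below -0.05 m and linear speed of each of saw_blade_a, saw_blade_b, saw_blade_c below 0.03 m/s and x of saw_blade_b in the frame of slot between -0.097 and 0.027 m and y of saw_blade_b in the frame of slot between -0.032 and 0.032 m and x of saw_blade_c in the frame of slot between -0.097 and 0.027 m and y of saw_blade_c in the frame of slot between -0.032 and 0.032 m), for 0.2 s.
2. the slide gate is fully home, with the blades below it (all of step 1 and value of joint gate below 0.004 m), for 0.2 s.
At the end, for the whole second after the job is handed in: All three blades lie at rest inside the box, below the gate (their middles at least 50 mm below the lid's top and within the box's sides); the gate is within 4 mm of fully home; the tray stands flat on the worktop (within 5 degrees of level, handle middle 60 to 75 mm up) (all of step 2 and height (world z) of tray_handle between 0.06 and 0.075 m and angle between tray_handle's own z axis and vertical below 0.08 rad); the robot touches nothing.
It fails at once if the gripper touches a blade (contact force between the fingers and saw_blade_a above 0.3 N or contact force between the fingers and saw_blade_b above 0.3 N or contact force between the fingers and saw_blade_c above 0.3 N).
It fails at once if another thing on the worktop is pushed away (more than 40 mm) (distance of any of denture_flask, cast_lower_yellow, caliper, marker, articulator from where it was at the start of the episode above 0.04 m).
It also fails if it takes over 67 s, if anything falls off the work surface, if the arm or the gripper's body presses on something with over 40 N, if the wrist force passes 120 N, or if a joint passes its speed limit or range.

## Working session

There is one attempt and no reset: what is moved stays moved. The work goes in short steps, Python scripts to look and compute and a tool call to move; the robot and the scene stay as the last step left them, time stands still between calls to the robot, and variables do not carry over. Pictures are saved under pics/ and viewed, at most 10 in all, crops included, and the job is handed in when it is done.

Besides the shell and the picture viewer there is one more tool, called after "Call:" by a JSON object that holds its "fn" and its "kwargs". move_arm: Moves the arm, as the interface text tells. Its arguments: {"type":"object","properties":{"plan":{"type":"array","items":{"type":"array"}}},"required":["plan"]}

```bash
mkdir -p pics; ls; cat > h.py <<'E'
import numpy as np, cv2
from cell import readout, eyes, env
def ray(p,uv):
    u=cv2.undistortPoints(np.array([[uv]],float),np.array(p["K"]),np.array(p["dist"]))[0,0]
    E=np.array(p["extrinsics"]); d=E[:3,:3]@np.array([u[0],-u[1],-1]); return E[:3,3],d
def at_z(p,uv,z):
    o,d=ray(p,uv); return o+d*(z-o[2])/d[2]
def proj(p,P):
    E=np.array(p["extrinsics"]); c=(np.atleast_2d(P)-E[:3,3])@E[:3,:3]; c=c*[1,-1,-1]
    return cv2.projectPoints(c,np.zeros(3),np.zeros(3),np.array(p["K"]),np.array(p["dist"]))[0][:,0]
def save(p,n): cv2.imwrite("pics/"+n,p["img"][:,:,::-1])
E
python3 - <<'E'
from h import *
print(readout.state())
for c in ["top","scene"]:
    p=eyes.read_camera(c); save(p,c+"0.png"); print(c,np.round(p["extrinsics"],2).tolist(),p["K"])
    for n in ["blade_box","gate_grip","tray_handle","spout","saw_blade_a","denture_flask","cast_lower_yellow","caliper","marker","articulator"]:
        for r in eyes.cut_out(p,n)[:3]:
            ys,xs=np.nonzero(r["mask"]); 
            print(n,round(r["score"],2),np.round(r["uv"]),xs.min(),xs.max(),ys.min(),ys.max(),np.round(at_z(p,r["uv"],0 )))
E
```

```text
pics
{'t': 0.0, 'joints': array([ 1.06939480e+00,  4.91555169e-01,  1.55946440e+00,  7.18005049e-06,
        1.09168501e+00, -1.05612820e-01]), 'qvel': array([-0.00079242,  0.00112992, -0.00147452,  0.00175779, -0.0003445 ,
       -0.00087387]), 'tau': array([-3.89990397e-03, -6.12638354e+01, -2.58187115e+01,  6.91193040e-02,
        4.80989506e-02, -1.10467017e-04]), 'eef_pos': array([240.80564967, 576.43585607, 177.65934768]), 'tcp_rot': array([-3.14048760e+00, -1.23547606e-04,  2.74580056e+00]), 'ft_force': array([-0.79396448, -0.27196318, -0.51450683]), 'moment': array([-0.0245701 ,  0.02516658, -0.00394225]), 'grip_force': 0.0, 'opening': 0.9970457217175948}
top [[-0.02, 0.98, -0.19, 272.61], [-1.0, -0.01, 0.02, -63.12], [0.02, 0.19, 0.98, 1639.44], [0.0, 0.0, 0.0, 1.0]] [[391.53946999   0.         318.35527114]
 [  0.         391.53946999 201.10586322]
 [  0.           0.           1.        ]]
blade_box 0.77 [446. 237.] 427 467 215 254 [ 438. -634.    0.]
blade_box 0.64 [322. 203.] 308 347 186 226 [ 588. -117.    0.]
blade_box 0.34 [373. 250.] 365 383 242 259 [ 387. -326.    0
[... 985 characters left out ...]
.]
blade_box 0.77 [322. 201.] 304 340 174 227 [ 530. -316.    0.]
gate_grip 0.42 [315. 177.] 310 321 174 182 [ 526. -605.    0.]
tray_handle 0.66 [356. 260.] 337 374 244 288 [480. 166.   0.]
saw_blade_a 0.68 [356. 270.] 351 362 263 275 [493. 225.   0.]
saw_blade_a 0.41 [361. 280.] 357 366 275 282 [487. 279.   0.]
denture_flask 0.54 [321. 202.] 304 340 175 227 [ 533. -308.    0.]
denture_flask 0.25 [358. 259.] 338 374 245 288 [472. 164.   0.]
cast_lower_yellow 0.54 [348. 197.] 344 360 189 201 [ 402. -349.   -0.]
caliper 0.73 [377. 231.] 361 389 215 242 [353. -25.   0.]
caliper 0.33 [321. 202.] 304 341 174 227 [ 535. -308.    0.]
articulator 0.57 [262. 222.] 247 281 204 238 [ 795. -144.    0.]
```

```bash
python3 - <<'E'
import cv2
a=cv2.imread("pics/top0.png")[130:280,170:370]; b=cv2.imread("pics/scene0.png")[160:300,230:430]
a=cv2.resize(a,(800,600),interpolation=cv2.INTER_CUBIC); b=cv2.resize(b,(800,560),interpolation=cv2.INTER_CUBIC)
cv2.imwrite("pics/a.png",a);cv2.imwrite("pics/b.png",b)
E
```

```text
(no output)
```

View pics/a.png

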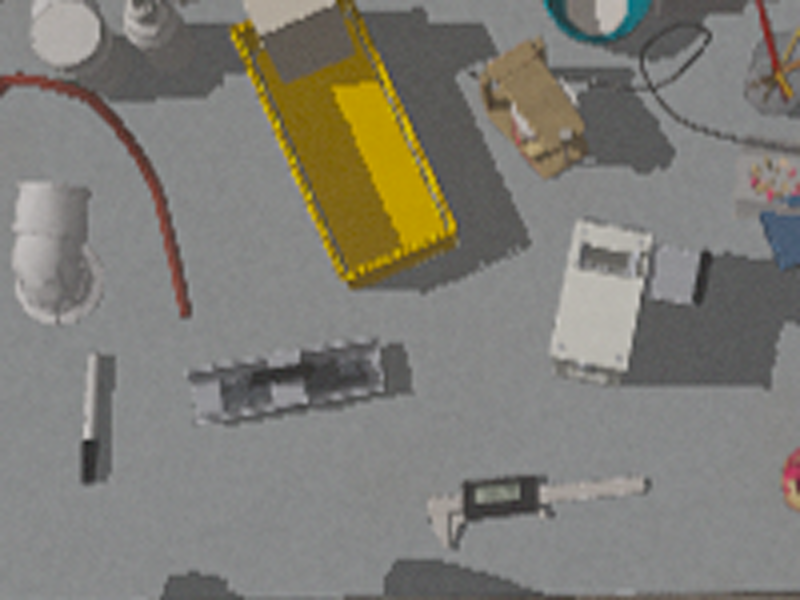

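View pics/b.png

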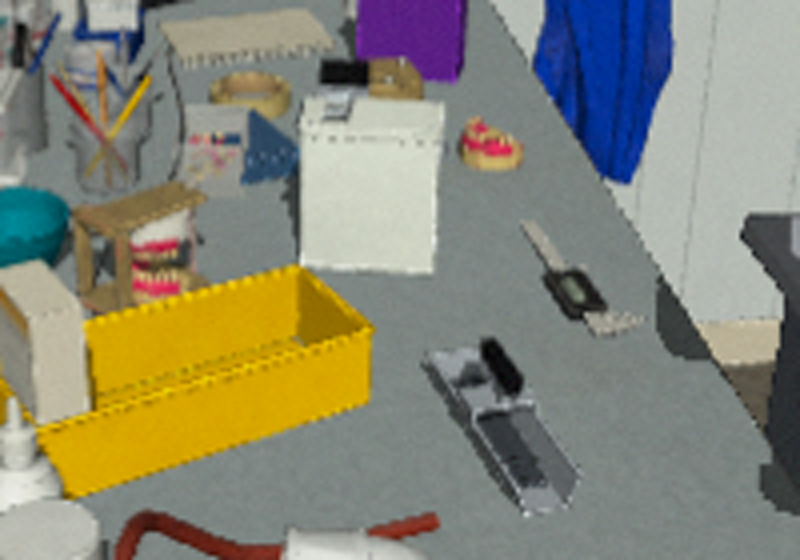

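The top view shows the box with its lid slot at about (321,194), the grip block out to the right at about (346,199), and the tray centred at about (241,224). The scene view suggests the tray's open end is the near one, towards +y. I'll work out the tray's pose and look from close up.

```bash
python3 - <<'E'
from h import *
p=eyes.read_camera("top")
f=lambda u,v,z:np.round(at_z(p,(170+u/4,130+v/4),z))
print("handle",f(280,376,78),"tray L",f(195,397,30),"R",f(380,358,30))
print("slot",f(605,258,155),"lid corners",[f(*c,155) for c in [(580,222),(652,234),(553,358),(628,370)]])
print("block",[f(*c,172) for c in [(708,252),(698,302)]])
E
```

```text
handle [493. 218.  78.] tray L [479. 313.  30.] R [517. 123.  30.]
slot [ 593. -108.  155.] lid corners [array([629., -84., 155.]), array([ 617., -154.,  155.]), array([496., -56., 155.]), array([ 483., -128.,  155.])]
block [array([ 594., -206.,  172.]), array([ 546., -195.,  172.])]
```

Call:
{"fn": "move_arm", "kwargs": {"plan": [[[0,0,8],[-0.03,-0.02,-0.03],1],[[0,0,17],[-0.08,-0.05,-0.06],1],[[0,0,26],[-0.135,-0.08,-0.08],1],[[0,0,35],[-0.19,-0.115,-0.1],1],[[0,0,42],[-0.24,-0.15,-0.1],1]]}}

```text
t: 1.78
eef_pos: [400.3, 352.9, 279.1]
tcp_rot: [3.139, -0.0, 2.009]
ft_force: [0.7, 0.7, -1.0]
opening: 0.999
grip_force: 0.0
```

```bash
cat >> h.py <<'E'
from scipy.spatial.transform import Rotation as Rn
def pose():
    s=readout.state(); return s["eef_pos"],Rn.from_euler("xyz",s["tcp_rot"])
def rel(P,eul_deg):
    p,R=pose(); print("at",np.round(p),np.round(R.as_euler("xyz",degrees=True),1))
    print("shift",np.round(R.inv().apply(np.array(P)-p)),"turn",np.round((R.inv()*Rn.from_euler("xyz",eul_deg,degrees=True)).as_rotvec(degrees=True),1))
E
python3 -c "
from h import *
print(readout.state()['t']); rel([495,218,260],[180,0,101.3])"
```

```text
1.775
at [400. 353. 279.] [179.9  -0.  115.1]
shift [-162.   28.   19.] turn [ 0.1 -0.  13.8]
```

Call:
{"fn": "move_arm", "kwargs": {"plan": [[[0,0,5],[-0.05,0.01,0.0],1],[[0,0,10],[-0.1,0.02,0.01],1],[[0,0,14],[-0.162,0.028,0.02],1],[[0,0,14],[-0.162,0.028,0.02],1],[[0,0,14],[-0.162,0.028,0.02],1]]}}

```text
t: 2.4
eef_pos: [493.6, 219.9, 257.8]
tcp_rot: [-3.142, -0.0, 1.768]
ft_force: [-0.1, 0.4, 0.2]
opening: 0.998
grip_force: 0.0
```

```bash
python3 - <<'E'
from h import *
p=eyes.read_camera("wrist"); save(p,"w1.png"); print(pose()[0],np.round(p["extrinsics"],2))
for n in ["tray_handle","saw_blade_a","spout"]:
    for r in eyes.cut_out(p,n)[:3]:
        ys,xs=np.nonzero(r["mask"]);print(n,r["score"],np.round(r["uv"]),xs.min(),xs.max(),ys.min(),ys.max())
E
```

```text
[493.3624152  220.38556623 257.98134402] [[ 9.8000e-01 -1.9000e-01 -5.0000e-02  4.7883e+02]
 [ 2.0000e-01  9.5000e-01  2.5000e-01  2.8937e+02]
 [-0.0000e+00 -2.6000e-01  9.7000e-01  4.6316e+02]
 [ 0.0000e+00  0.0000e+00  0.0000e+00  1.0000e+00]]
tray_handle 0.83 [327. 178.] 308 349 108 237
tray_handle 0.75 [323. 193.] 317 336 145 222
saw_blade_a 0.9 [329. 138.] 321 338 128 144
saw_blade_a 0.87 [328. 164.] 318 337 144 223
spout 0.86 [328. 178.] 309 349 109 235
spout 0.64 [322. 195.] 318 336 145 222
```

View pics/w1.png

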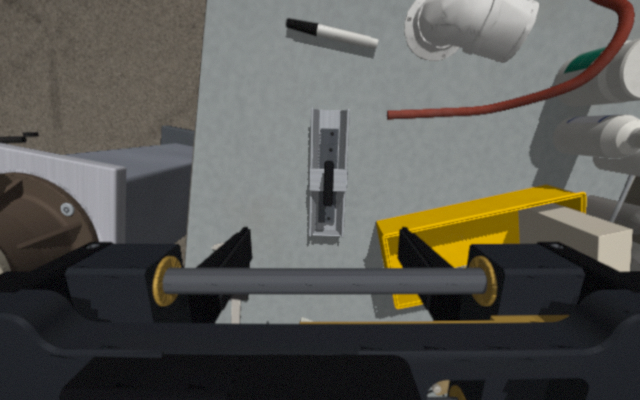

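The wrist view shows the tray with its open end at the top (row 109, towards +y) and its closed end at row 237. The black bar runs from about (328,160) to (327,206), and the blades lie between rows 128 and 222.

```bash
python3 - <<'E'
from h import *
p=eyes.read_camera("wrist")
c=np.array([at_z(p,u,30) for u in [(313.5,109),(348,110),(309,237),(341.5,236)]]); print(np.round(c))
m=(c[0]+c[1])/2-(c[2]+c[3])/2; print("len",np.linalg.norm(m),"yaw of spout dir",np.degrees(np.arctan2(m[1],m[0])),"mid",c.mean(0))
g=p["img"].max(2)<45
g[:, :300]=0; g[:,360:]=0; g[:100]=0; g[240:]=0
n,l,s,ce=cv2.connectedComponentsWithStats(g.astype(np.uint8)); 
for i in np.argsort(-s[1:,4])[:3]+1:
    print(s[i],ce[i],at_z(p,ce[i],78))
    q=np.argwhere(l==i)[:,::-1]; w=np.array([at_z(p,u,78)[:2] for u in q]); d=np.linalg.svd(w-w.mean(0))[2][0] if len(w)<2000 else 0
    print("dir",np.degrees(np.arctan2(d[1],d[0])),"extent",np.ptp((w-w.mean(0))@d), "mid",w.mean(0)+d*(((w-w.mean(0))@d).max()+((w-w.mean(0))@d).min())/2)
E
```

```text
[[457. 315.  30.]
 [507. 323.  30.]
 [487. 117.  30.]
 [539. 130.  30.]]
len 198.23135565951995 yaw of spout dir 99.11491127603995 mid [497.41161277 221.29061609  30.        ]
[320 162  15  49 447] [327.76733781 186.32214765] [497.90570568 215.53940116  78.        ]
dir -81.48199605738048 extent 68.35848495141553 mid [497.95734342 215.2001379 ]
[319 217   5   5   8] [321.375 218.375] [498.31053934 167.97395112  78.        ]
dir -44.4009327362407 extent 7.376777733258379 mid [498.36589139 167.91883068]
[330 150   2   2   4] [330.5 150.5] [491.66146785 264.3540776   78.        ]
dir 0.9299910953274577 extent 1.571525614385644 mid [491.66181323 264.35380993]
```

```bash
python3 -c "
from h import *
rel([498,217,50],[180,0,98.8])"
```

```text
at [493. 221. 258.] [180.   -0.  101.4]
shift [ -5.   4. 208.] turn [ 0.  -0.   2.6]
```

Call:
{"fn": "move_arm", "kwargs": {"plan": [[[0,0,2.6],[-0.005,0.004,0.05],1],[[0,0,2.6],[-0.005,0.004,0.11],1],[[0,0,2.6],[-0.005,0.004,0.165],1],[[0,0,2.6],[-0.005,0.004,0.207],1],[[0,0,2.6],[-0.005,0.004,0.207],1]]}}

```text
t: 3.28
eef_pos: [497.0, 215.8, 48.8]
tcp_rot: [-3.137, 0.001, 1.724]
ft_force: [-0.4, 1.0, 0.5]
opening: 1.0
grip_force: 0.0
```

Call:
{"fn": "move_arm", "kwargs": {"plan": [[[0,0,0],[0,0,0],-0.5],[[0,0,0],[0,0,0],-1],[[0,0,0],[0,0,0],-1],[[0,0,0],[0,0,0],-1],[[0,0,0],[0,0,0],-1]]}}

```text
t: 3.9
eef_pos: [498.7, 215.6, 51.0]
tcp_rot: [3.141, -0.0, 1.723]
ft_force: [-0.3, -0.4, 0.7]
opening: 0.528
grip_force: 0.0
```

Call:
{"fn": "move_arm", "kwargs": {"plan": [[[0,0,0],[0,0,0],-1],[[0,0,0],[0,0,0],-1],[[0,0,0],[0,0,0],-1],[[0,0,0],[0,0,0],-1],[[0,0,0],[0,0,0],-1]]}}

```text
t: 4.53
eef_pos: [498.6, 215.6, 50.7]
tcp_rot: [3.142, -0.0, 1.723]
ft_force: [-0.4, 0.0, 0.5]
opening: 0.027
grip_force: 0.0
```

Call:
{"fn": "move_arm", "kwargs": {"plan": [[[0,0,0],[0,0,0],-1],[[0,0,0],[0,0,0],-1],[[0,0,0],[0,0,-0.02],-1],[[0,0,0],[0,0,-0.04],-1],[[0,0,0],[0,0,-0.04],-1]]}}

```text
t: 5.15
eef_pos: [499.2, 215.8, 91.7]
tcp_rot: [3.139, -0.0, 1.723]
ft_force: [0.5, 1.7, 0.5]
opening: 0.007
grip_force: 0.0
```

```bash
python3 - <<'E'
from h import *
p=eyes.read_camera("wrist"); save(p,"w2.png"); print(np.round(proj(p,[[499,216,92],[498,217,69]])))
E
```

```text
[[325. 225.]
 [324. 214.]]
```

View pics/w2.png

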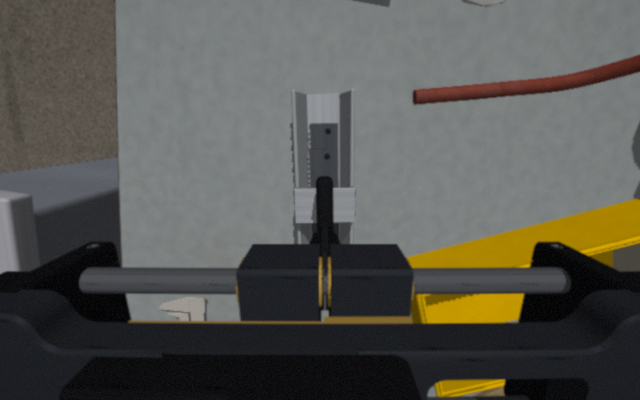

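```bash
python3 - <<'E'
import cv2
from h import *
a=cv2.imread("pics/w2.png")[160:310,230:430]; cv2.imwrite("pics/w2c.png",cv2.resize(cv2.convertScaleAbs(a,alpha=1.5,beta=25),(800,600),interpolation=cv2.INTER_CUBIC))
p=eyes.read_camera("scene"); 
b=p["img"][200:320,280:440,::-1]; cv2.imwrite("pics/s2.png",cv2.resize(cv2.convertScaleAbs(b,alpha=1.3,beta=20),(800,600),interpolation=cv2.INTER_CUBIC))
E
```

```text
(no output)
```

View pics/s2.png

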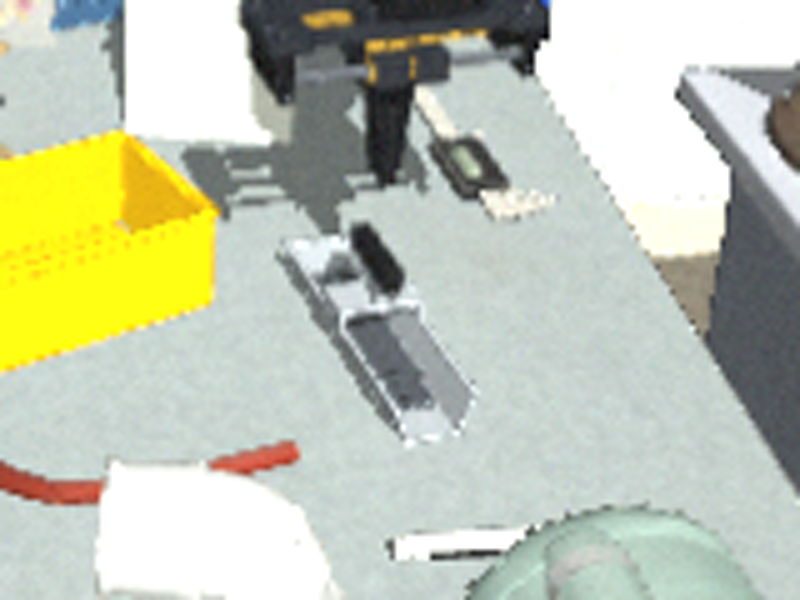

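View pics/w2c.png

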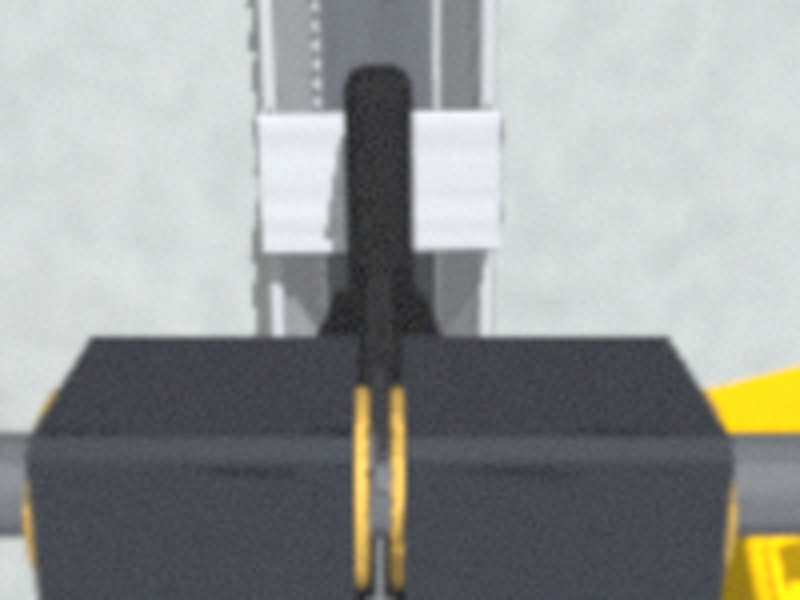

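```bash
python3 - <<'E'
from h import *
p=eyes.read_camera("scene"); q=eyes.read_camera("wrist"); P,R=pose(); print(P)
print("scene proj TCP",proj(p,P),"seen 357.6,236.6; proj of handle est",proj(p,[498,217,69]),"seen",280+378/5,200+258/5)
print("wrist bridge ctr z42",at_z(q,(324.5,205),42),"bar top end z78",at_z(q,(325,177),78),"tray spout end z30",at_z(q,(323,91),30),at_z(q,(323,95),2.5))
print("scene bar ctr z 78",at_z(p,(280+378/5,200+253/5),78),"tip z92",at_z(p,(357.6,236.6),92))
print(np.round(q["extrinsics"],3), R.as_matrix().round(3))
t=eyes.read_camera("top"); save(t,"t2.png"); print(proj(t,P))
E
```

```text
[498.22953377 215.50923487  89.91855295]
scene proj TCP [[355.10779964 245.18678081]] seen 357.6,236.6; proj of handle est [[354.89215841 250.99627182]] seen 355.6 251.6
wrist bridge ctr z42 [496.86837973 217.96450264  42.        ] bar top end z78 [492.41747066 249.92796421  78.        ] tray spout end z30 [480.29950868 317.47746893  30.        ] [480.17568438 317.13129366   2.5       ]
scene bar ctr z 78 [498.82493067 228.89880569  78.        ] tip z92 [479.18016954 166.26272901  92.        ]
[[ 9.89000e-01 -1.46000e-01 -3.70000e-02  4.86812e+02]
 [ 1.51000e-01  9.56000e-01  2.53000e-01  2.85743e+02]
 [-1.00000e-03 -2.56000e-01  9.67000e-01  2.95335e+02]
 [ 0.00000e+00  0.00000e+00  0.00000e+00  1.00000e+00]] [[-0.152  0.988 -0.001]
 [ 0.988  0.152 -0.   ]
 [-0.    -0.001 -1.   ]]
[[240.02978385 222.29200719]]
```

```bash
python3 - <<'E'
from h import *
p=eyes.read_camera("scene"); q=eyes.read_camera("wrist"); P,R=pose()
for d in [0,15,20,25,30,40]: print(d,proj(p,P+[0,0,d]).round(1),proj(q,P+[0,0,d]).round(1))
a=q["img"][215:260,300:350].max(2); print(a[:,25])
print(a[::2,14:36])
E
```

```text
0 [[355.1 245.1]] [[325.8 224.7]]
15 [[355.3 241.1]] [[325.9 231.6]]
20 [[355.4 239.7]] [[325.9 234.1]]
25 [[355.5 238.4]] [[326.  236.7]]
30 [[355.6 237. ]] [[326.  239.5]]
40 [[355.8 234.3]] [[326.  245.5]]
[21 22 22 21 25 21 22 22 22 21 22 19 24 23 23 26 27 24 23 26 24 30 24 23
 25 25 23 25 22 20 24 26 22 21 28 23 25 24 30 31 29 31 33 34 32]
[[ 84  81  82  72  38  20  21  20  18  21  22  21  24  21  24  23  21  16
   20  29  74 128]
 [ 82  79  80  71  38  16  20  20  22  18  22  22  25  26  19  23  21  24
   17  26  72 127]
 [ 88  84  83  74  44  22  18  12  22  24  22  25  21  21  20  22  21  19
   18  29  75 130]
 [ 99  82  82  73  38  21  17  18  14  23  19  22  24  25  20  22  19  17
   24  25  75 130]
 [ 64  57  59  54  31  19  18  17  17  23  22  22  19  24  25  18  21  21
   17  21  41  75]
 [ 42  41  43  38  23  18  23  18  23  19  21  22  20  20  21  23  18  21
   12  14  24  37]
 [ 40  40  38  31  20  17  18  17  18  18  21  24  20  21  18  21  17   7
   20  15  23  36]
 [ 42  35  39  25  17   9  16  12  21  23  26  23  27  23  13  19  18  18
   12  15  25  37]
 [ 40  38
[... 686 characters left out ...]
2  24  24  20  12  22  27  32
   36  35  36  34]
 [ 36  33  34  30  34  31  17  19  24  26  23  22  25  19  19  22  29  35
   36  34  31  28]
 [ 37  34  34  33  30  24  15  18  27  23  25  28  24  17  18  18  26  35
   33  36  30  34]
 [ 36  36  35  34  31  26  23  17  24  27  20  25  20  23  18  19  30  30
   32  36  35  36]
 [ 34  31  37  34  32  25  17  17  27  26  25  30  28  28  20  23  23  33
   34  35  33  32]
 [ 31  36  35  34  31  23  25  29  22  29  29  29  29  25  21  23  28  28
   34  34  35  36]
 [ 35  33  34  35  49  86  96  80  49  29  33  33  30  45  72  92  75  44
   32  34  32  36]
 [ 35  38  33  34  58 103 123 110  70  37  33  32  35  63  99 116  99  55
   33  36  35  36]]
```

The fingers shut just above the bar. Both the scene and wrist pictures put the real fingertips about 25–30 mm higher than the reported TCP, so I'll open, go lower and grip again.

Call:
{"fn": "move_arm", "kwargs": {"plan": [[[0,0,0],[0,0,0],1],[[0,0,0],[0,0,0],1],[[0,0,0],[0,0,0],1],[[0,0,0],[0,0,0],1],[[0,0,0],[0,0,0],1]]}}

```text
t: 6.12
eef_pos: [498.7, 215.6, 90.8]
tcp_rot: [3.141, -0.0, 1.723]
ft_force: [0.5, 0.6, -0.9]
opening: 0.474
grip_force: 0.0
```

Call:
{"fn": "move_arm", "kwargs": {"plan": [[[0,0,0],[0,0,0],1],[[0,0,0],[0,0,0],1],[[0,0,0],[0,0,0.02],1],[[0,0,0],[0,0,0.045],1],[[0,0,0],[0,0,0.066],1]]}}

```text
t: 6.75
eef_pos: [498.6, 215.6, 24.0]
tcp_rot: [3.142, -0.0, 1.723]
ft_force: [1.3, -0.4, -0.4]
opening: 0.974
grip_force: 0.0
```

```bash
python3 - <<'E'
from h import *
print(readout.state()["ft_force"],pose()[0])
p=eyes.read_camera("scene"); b=p["img"][200:290,300:420,::-1]; q=eyes.read_camera("wrist")["img"][180:360,200:440,::-1]
f=lambda a:cv2.resize(cv2.convertScaleAbs(a,alpha=1.3,beta=20),(400,300),interpolation=cv2.INTER_CUBIC)
cv2.imwrite("pics/s3.png",np.hstack([f(b),f(q)]))
E
```

```text
[ 1.29647713 -0.4274271  -0.40589213] [498.59434121 215.64415342  24.00425235]
```

View pics/s3.png

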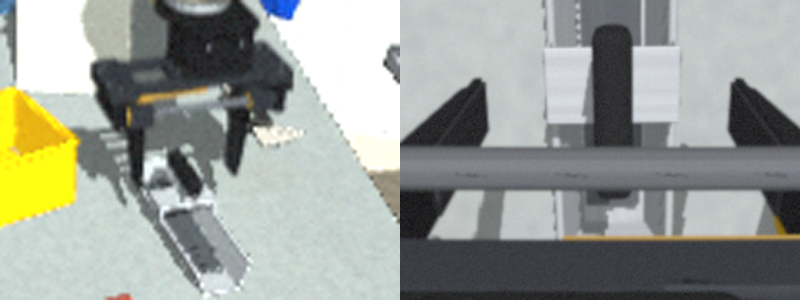

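The fingers now straddle the bar: tips at about (137,180) and (235,172) in the left crop, with the bar between them at (185,172). Closing.

Call:
{"fn": "move_arm", "kwargs": {"plan": [[[0,0,0],[0,0,0],-1],[[0,0,0],[0,0,0],-1],[[0,0,0],[0,0,0],-1],[[0,0,0],[0,0,0],-1],[[0,0,0],[0,0,0],-1]]}}

```text
t: 7.48
eef_pos: [498.7, 215.7, 24.9]
tcp_rot: [3.141, -0.0, 1.723]
ft_force: [-0.1, 0.6, 0.1]
opening: 0.532
grip_force: 0.0
```

Call:
{"fn": "move_arm", "kwargs": {"plan": [[[0,0,0],[0,0,0],-1],[[0,0,0],[0,0,0],-1],[[0,0,0],[0,0,0],-1],[[0,0,0],[0,0,0],-1],[[0,0,0],[0,0,0],-1]]}}

```text
t: 8.1
eef_pos: [498.6, 215.6, 24.7]
tcp_rot: [-3.141, -0.0, 1.723]
ft_force: [0.6, 0.0, -0.9]
opening: 0.146
grip_force: 30.0
```

Gripped: the opening matches the 14 mm bar, with 30 N. I'll lift gently so the blades stay put.

Call:
{"fn": "move_arm", "kwargs": {"plan": [[[0,0,0],[0,0,-0.01],-1],[[0,0,0],[0,0,-0.035],-1],[[0,0,0],[0,0,-0.07],-1],[[0,0,0],[0,0,-0.105],-1],[[0,0,0],[0,0,-0.13],-1]]}}

```text
t: 8.72
eef_pos: [498.6, 215.6, 156.7]
tcp_rot: [3.141, -0.0, 1.723]
ft_force: [0.6, 0.0, -3.9]
opening: 0.145
grip_force: 30.0
```

Call:
{"fn": "move_arm", "kwargs": {"plan": [[[0,0,0],[0,0,-0.02],-1],[[0,0,0],[0,0,-0.045],-1],[[0,0,0],[0,0,-0.075],-1],[[0,0,0],[0,0,-0.095],-1],[[0,0,0],[0,0,-0.1],-1]]}}

```text
t: 9.35
eef_pos: [498.6, 215.6, 256.1]
tcp_rot: [3.14, -0.0, 1.723]
ft_force: [0.5, 0.1, -4.7]
opening: 0.142
grip_force: 30.0
```

```bash
python3 - <<'E'
from h import *
print(readout.state()["t"],readout.state()["ft_force"],readout.state()["opening"]); rel([752,-146,255],[180,0,168])
P,R=pose()
w=eyes.read_camera("wrist"); s=eyes.read_camera("scene")
for n,h in [("handle",-44),("tip",0),("shorttip",-29)]:
    print(n,proj(w,P+R.apply([0,0,h])).round(),proj(s,P+R.apply([0,0,h])).round())
for c in [(105,y,z) for y,z in [(18,24.8),(-18,24.8),(28.5,-5),(-28.5,-5)]]: print("spout corner",proj(w,P+R.apply(c)).round(),proj(s,P+R.apply(c)).round())
f=lambda a:cv2.resize(cv2.convertScaleAbs(a[:,:,::-1],alpha=1.3,beta=20),(400,300),interpolation=cv2.INTER_CUBIC)
cv2.imwrite("pics/s4.png",np.hstack([f(w["img"][0:300,120:520]),f(s["img"][180:300,280:440])]))
E
```

```text
9.35 [ 0.45790174  0.07507796 -4.69884779] 0.14233315738668575
at [499. 216. 256.] [179.9  -0.   98.7]
shift [-396.  196.    1.] turn [  0.1   0.  -69.3]
handle [[326. 248.]] [[359. 185.]]
tip [[326. 225.]] [[358. 198.]]
shorttip [[326. 239.]] [[359. 189.]]
spout corner [[349.  83.]] [[365. 222.]]
spout corner [[302.  83.]] [[377. 220.]]
spout corner [[369.  76.]] [[363. 213.]]
spout corner [[283.  76.]] [[382. 211.]]
```

View pics/s4.png

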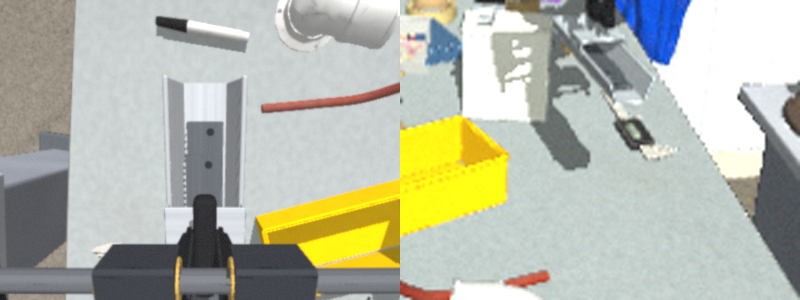

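The tray is held as planned: the spout's rim corners at about (283,76) and (365,76) match the prediction. Carrying it over to the box.

Call:
{"fn": "move_arm", "kwargs": {"plan": [[[0,0,-2],[-0.009,0.004,0],-1],[[0,0,-8],[-0.031,0.016,0],-1],[[0,0,-15],[-0.067,0.033,0],-1],[[0,0,-22],[-0.103,0.051,0],-1],[[0,0,-26],[-0.125,0.062,0],-1]]}}

```text
t: 10.07
eef_pos: [579.2, 99.9, 253.3]
tcp_rot: [-3.14, -0.001, 2.179]
ft_force: [-0.4, 0.4, -3.6]
opening: 0.141
grip_force: 30.0
```

```bash
python3 -c "
from h import *
rel([752,-146,255],[180,0,168])"
```

```text
at [579. 100. 253.] [-1.799e+02 -1.000e-01  1.248e+02]
shift [-301.    1.   -2.] turn [ -0.1  -0.1 -43.2]
```

Call:
{"fn": "move_arm", "kwargs": {"plan": [[[0,0,-3],[-0.01,0,0],-1],[[0,0,-10],[-0.035,0,0],-1],[[0,0,-18],[-0.075,0,0],-1],[[0,0,-26],[-0.115,0,0],-1],[[0,0,-32],[-0.145,0,0],-1]]}}

```text
t: 10.7
eef_pos: [661.7, -19.1, 253.1]
tcp_rot: [-3.141, -0.002, 2.739]
ft_force: [0.1, 1.1, -3.5]
opening: 0.147
grip_force: 30.0
```

```bash
python3 -c "
from h import *
rel([752,-146,255],[180,0,168])"
```

```text
at [662. -19. 253.] [-1.800e+02 -1.000e-01  1.569e+02]
shift [-133.  -81.   -2.] turn [ -0.   -0.1 -11.1]
```

Call:
{"fn": "move_arm", "kwargs": {"plan": [[[0,0,-2],[-0.011,-0.007,0],-1],[[0,0,-5],[-0.04,-0.024,0],-1],[[0,0,-8],[-0.075,-0.045,0],-1],[[0,0,-11],[-0.11,-0.066,0],-1],[[0,0,-11],[-0.133,-0.081,0],-1]]}}

```text
t: 11.32
eef_pos: [751.9, -146.2, 252.4]
tcp_rot: [3.141, -0.003, 2.927]
ft_force: [-0.7, 0.7, -3.3]
opening: 0.146
grip_force: 30.0
```

```bash
python3 - <<'E'
from h import *
w=eyes.read_camera("wrist"); P,R=pose(); print(P,R.as_euler("xyz",degrees=True),w["extrinsics"][:3,3])
save(w,"w5.png")
for n in ["blade_box","gate_grip"]:
    for r in eyes.cut_out(w,n)[:3]:
        ys,xs=np.nonzero(r["mask"]); print(n,round(r["score"],2),np.round(r["uv"]),xs.min(),xs.max(),ys.min(),ys.max())
E
```

```text
[ 752.83799666 -148.87423234  251.72163338] [-1.79957159e+02 -1.40513700e-01  1.67602098e+02] [ 681.533167   -131.91205303  457.88433032]
blade_box 0.8 [300.  37.] 217 366 0 82
blade_box 0.72 [ 6. 57.] 0 11 0 84
blade_box 0.32 [322. 132.] 303 342 116 156
gate_grip 0.97 [254.  37.] 218 287 0 65
```

View pics/w5.png

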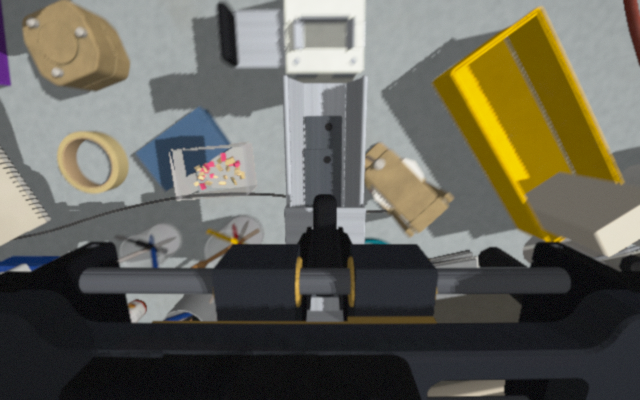

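The wrist view shows the slot at about (297–353, 15–48) just ahead of the spout, the grip block at (228,35) and the lid's edges at columns of about 285 and 365. I'll read the edges from the pixels.

```bash
python3 - <<'E'
from h import *
g=cv2.imread("pics/w5.png",0); np.set_printoptions(linewidth=250)
print("row35",[(c,int(g[35,c])) for c in range(214,374,2)])
print("row10",[(c,int(g[10,c])) for c in range(276,374,2)])
print("row65",[(c,int(g[65,c])) for c in range(276,374,2)])
print("col325",g[0:84,325]); print("col310",g[0:84,310]);print("col340",g[0:84,340]); print("block col228",g[0:80,228])
E
```

```text
row35 [(214, 95), (216, 95), (218, 76), (220, 54), (222, 30), (224, 33), (226, 34), (228, 32), (230, 27), (232, 28), (234, 53), (236, 120), (238, 168), (240, 185), (242, 186), (244, 185), (246, 187), (248, 187), (250, 188), (252, 188), (254, 189), (256, 187), (258, 189), (260, 190), (262, 190), (264, 189), (266, 190), (268, 190), (270, 191), (272, 190), (274, 191), (276, 178), (278, 152), (280, 125), (282, 122), (284, 161), (286, 185), (288, 183), (290, 151), (292, 152), (294, 175), (296, 204), (298, 211), (300, 210), (302, 199), (304, 185), (306, 158), (308, 152), (310, 152), (312, 152), (314, 151), (316, 150), (318, 152), (320, 154), (322, 151), (324, 154), (326, 153), (328, 151), (330, 153), (332, 153), (334, 152), (336, 152), (338, 151), (340, 152), (342, 153), (344, 147), (346, 131), (348, 105), (350, 102), (352, 137), (354, 192), (356, 228), (358, 238), (360, 239), (362, 233), (364, 216), (366, 174), (368, 170), (370, 170), (372, 171)]
row10 [(276, 155), (278, 142), (280, 119), (282, 120), (284, 188), (286, 229), (288, 241), (290, 242), (292, 241), (294, 240), (296, 240), (298,
[... 1719 characters left out ...]
8 102 108 127 163]
col340 [239 239 240 240 239 239 240 240 240 240 240 240 238 231 224 208 177 143 121 100  86  90 101 116 129 140 147 147 148 148 149 150 150 153 151 152 151 152 153 151 151 151 150 150 149 152 161 184 208 222 232 238 239 239 240 240 240 241 240 241 242 240
 240 242 241 241 241 240 240 237 228 210 182 143 105  83  77  81  91  96 102 110 126 158]
block col228 [157 151 145 135 125 117 104  92  80  64  46  36  26  31  27  24  26  28  29  30  33  30  31  32  30  31  31  31  30  28  30  35  32  32  33  32  34  30  33  32  33  35  33  33  32  34  37  38  34  34  36  34  33  37  39  34  32  30  29  22  26  32
  47  60  64  76  83  91  99  97  98  98  99  99  98  97  97  98  97  98]
```

```bash
python3 - <<'E'
from h import *
w=eyes.read_camera("wrist"); P,R=pose()
A=lambda u,z=155:at_z(w,u,z)
L=[A((284,10)),A((286,65))]; Rr=[A((365.5,10)),A((364,65))]; E=[A((310,72.5)),A((340,72.3))]
for n,(a,b) in dict(L=L,R=Rr,E=E).items(): print(n,a.round(1),b.round(1),np.degrees(np.arctan2(*(b-a)[1::-1])).round(1))
print("slot +x edge",A((325,47)),"ends",A((303,40)),A((349,40)))
b=[A((c,r),172) for c,r in [(221,35),(235,35),(228,8),(228,62)]]; print("block",np.round(b,1))
yaw=np.radians(-12); m=(A((284.8,35))+A((364.9,35)))/2; v=np.array([-np.sin(yaw),np.cos(yaw),0])
print("boxmid",m,"block off",((b[0]+b[1])/2-m)@v,"width",(L[0]-Rr[0])@v)
E
```

```text
L [ 565. -145.  155.] [ 612.2 -155.   155. ] -11.9
R [581.5 -69.6 155. ] [628.7 -79.8 155. ] -12.3
E [ 624.1 -133.4  155. ] [ 630.3 -104.3  155. ] 78.0
slot +x edge [ 604.69791256 -113.93159972  155.        ] ends [ 594.06177458 -133.40049076  155.        ] [603.60980915 -89.90663516 155.        ]
block [[ 578.5 -205.4  172. ]
 [ 581.3 -192.9  172. ]
 [ 558.9 -192.8  172. ]
 [ 601.8 -205.7  172. ]]
boxmid [ 594.27008275 -111.78971666  155.        ] block off -88.39586411394369 width -77.23445264969854
```

Taking a 3 mm lid overhang, the lid and slot sizes agree. The slot centre is about (594.5, −111.8, 155) with yaw −12.1°, and the gate is about 46 mm open. I'll compute the lip-based waypoints.

```bash
cat >> h.py <<'E'
SL=np.array([594.5,-111.8,155]); YB=-12.1; LIP=np.array([105,0,22.3])
B=Rn.from_euler("z",YB,degrees=True)
def lipto(pts,base=None):
    p,R=base or pose(); print("at",np.round(p,1),np.round(R.as_euler("xyz",degrees=True),1))
    for x,y,z,th in pts:
        T=Rn.from_euler("xyz",[180,0,YB+180],degrees=True)*Rn.from_rotvec([0,-th,0],degrees=True)
        t=SL+B.apply([x,y,z])-T.apply(LIP)
        print((x,y,z,th),"turn",(R.inv()*T).as_rotvec(degrees=True).round(1),"shift",np.round(R.inv().apply(t-p)/1000,4),"tcp",t.round())
E
python3 -c "
from h import *
lipto([(60,0,40,0),(20,0,30,0),(9,0,14,0)])
T=Rn.from_euler('xyz',[180,0,YB+180],degrees=True)
b=(SL+B.apply([9,0,14])-T.apply(LIP),T)
lipto([(9,0,13,9),(9,0,11,18),(9,0,9,27),(9,0,8,36),(9,0,6,45)],b)"
```

```text
at [ 751.2 -144.7  252.7] [180.   -0.2 167.7]
(60, 0, 40, 0) turn [ 0.  -0.2 -0.2] shift [-0.005  -0.0007  0.0354] tcp [ 756. -146.  217.]
(20, 0, 30, 0) turn [ 0.  -0.2 -0.2] shift [ 0.035  -0.0008  0.0455] tcp [ 717. -138.  207.]
(9, 0, 14, 0) turn [ 0.  -0.2 -0.2] shift [ 0.0459 -0.0009  0.0616] tcp [ 706. -136.  191.]
at [ 706.  -135.7  191.3] [180.    0.  167.9]
(9, 0, 13, 9) turn [ 0. -9. -0.] shift [ 0.0048 -0.     -0.0152] tcp [ 701. -135.  206.]
(9, 0, 11, 18) turn [  0. -18.   0.] shift [ 0.012  -0.     -0.0284] tcp [ 694. -133.  220.]
(9, 0, 9, 27) turn [ -0. -27.   0.] shift [ 0.0216 -0.     -0.0402] tcp [ 685. -131.  232.]
(9, 0, 8, 36) turn [  0. -36.  -0.] shift [ 0.0332 -0.     -0.0515] tcp [ 674. -129.  243.]
(9, 0, 6, 45) turn [  0. -45.   0.] shift [ 0.0465 -0.     -0.0597] tcp [ 660. -126.  251.]
```

Call:
{"fn": "move_arm", "kwargs": {"plan": [[[0,0,0],[0.007,0,0.015],-1],[[0,0,0],[0.018,-0.001,0.032],-1],[[0,0,0],[0.03,-0.001,0.047],-1],[[0,0,0],[0.04,-0.001,0.057],-1],[[0,0,0],[0.046,-0.001,0.062],-1]]}}

```text
t: 12.15
eef_pos: [705.5, -134.7, 192.2]
tcp_rot: [3.141, -0.001, 2.928]
ft_force: [0.2, 0.2, -4.0]
opening: 0.145
grip_force: 30.0
```

```bash
python3 - <<'E'
from h import *
lipto([(9,0,14,0)]); print(readout.state()["ft_force"])
w=eyes.read_camera("wrist"); save(w,"w6.png"); g=cv2.cvtColor(w["img"],cv2.COLOR_RGB2GRAY); P,R=pose()
print("lip proj",proj(w,P+R.apply([[105,16,22.3],[105,-16,22.3],[105,28.5,-5],[105,-28.5,-5]])).round(1).tolist())
f=lambda x,y,z:SL+B.apply([x,y,z])
print("slot proj",proj(w,[f(11,20,0),f(11,-20,0),f(-11,20,0),f(-11,-20,0),f(-11,0,14)]).round(1).tolist())
c=cv2.resize(w["img"][0:150,220:420,::-1],(800,600),interpolation=cv2.INTER_CUBIC); cv2.imwrite("pics/w6c.png",c)
E
```

```text
at [ 705.5 -134.7  192.2] [ 1.800e+02 -1.000e-01  1.678e+02]
(9, 0, 14, 0) turn [ 0.  -0.1 -0.1] shift [-0.0006 -0.0009  0.0009] tcp [ 706. -136.  191.]
[ 0.2192006   0.19042899 -4.02614949]
lip proj [[346.8, 83.8], [304.3, 83.8], [368.9, 77.5], [282.5, 77.5]]
slot proj [[349.0, 90.6], [299.4, 90.8], [349.5, 61.0], [298.8, 61.1], [324.1, 56.6]]
```

View pics/w6c.png

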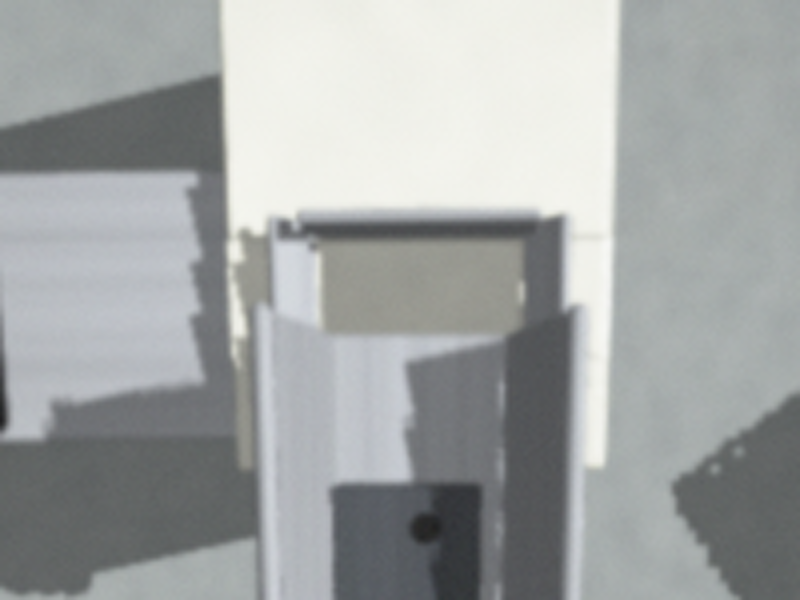

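The tray floor (columns 333–503 in the crop) sits centred on the slot (320–525), the yaw agrees, and the lip at row 333 lies within the slot. Tipping now about the lip.

Call:
{"fn": "move_arm", "kwargs": {"plan": [[[0,-9,0],[0.005,0,-0.015],-1],[[0,-18,0],[0.012,0,-0.028],-1],[[0,-27,0],[0.0215,0,-0.04],-1],[[0,-36,0],[0.033,0,-0.051],-1],[[0,-45,0],[0.0465,0,-0.0595],-1]]}}

```text
t: 12.82
eef_pos: [668.7, -119.7, 250.5]
tcp_rot: [3.12, 0.733, 2.932]
ft_force: [1.4, 1.7, -4.0]
opening: 0.148
grip_force: 30.0
```

Call:
{"fn": "move_arm", "kwargs": {"plan": [[[0,0,0],[0,0,0],-1],[[0,0,0],[0,0,0],-1],[[0,0,0],[0,0,0],-1],[[0,0,0],[0,0,0],-1],[[0,0,0],[0,0,0],-1]]}}

```text
t: 13.45
eef_pos: [670.3, -120.2, 249.2]
tcp_rot: [3.119, 0.729, 2.931]
ft_force: [0.8, 0.9, -3.0]
opening: 0.144
grip_force: 30.0
```

```bash
python3 - <<'E'
from h import *
lipto([(9,0,6,45)]); print(readout.state()["t"],readout.state()["ft_force"])
for c in ["wrist","top","scene"]:
    w=eyes.read_camera(c); save(w,c+"7.png")
    for r in eyes.cut_out(w,"saw_blade_a")[:4]:
        ys,xs=np.nonzero(r["mask"]); print(c,round(r["score"],2),np.round(r["uv"]),xs.min(),xs.max(),ys.min(),ys.max())
    if c=="wrist":
        P,R=pose(); print(proj(w,P+R.apply([[105,0,22.3],[40,0,22.3]])).round().tolist())
        g=cv2.cvtColor(w["img"],cv2.COLOR_RGB2GRAY); print(g[40:240:4,326]); print(g[40:240:4,314])
E
```

```text
at [ 670.3 -120.2  249.2] [178.7  41.8 167.9]
(9, 0, 6, 45) turn [ 1.3 -3.2 -0. ] shift [ 0.0051 -0.0075 -0.0072] tcp [ 660. -126.  251.]
13.45 [ 0.80916866  0.86336453 -2.998681  ]
[[326.0, 85.0], [326.0, 171.0]]
[243 147 136 144 181 156 154 157 159 157 145 133 134 134 133 133 133 133
 134 132 134 133 132 133 132 133 132 132 131 132 130 131 129 131 131 130
 131 128 129  23  25  24  26  21  22  24  19  22  25  26]
[244 149 135 145 180 158 155 157 155 156 142 161 202 198 187 167 163 209
 209 206 195 193 197 201 192 186 162 205 204 175 171 204 200 184 130 129
 129 129 128 112  39  26  23  24  28  30  29  27  16  22]
```

The load fell by about 1 N (roughly the blades' weight) and the networks no longer find any blades, so they look to be in. The tilt stopped near 42°, which is within the allowed range. Now backing off.

```bash
python3 - <<'E'
from h import *
print(readout.state()["joints"].round(2))
lipto([(14,0,20,36),(20,0,30,27),(30,0,40,18),(40,0,50,9),(50,0,60,0)])
w=eyes.read_camera("wrist"); P,R=pose(); f=lambda x,y,z:SL+B.apply([x,y,z])
uv=proj(w,[f(8,y,0) for y in (-20,20)]+[f(-9,y,0) for y in (-20,20)]).round().astype(int); print(uv.tolist())
g=cv2.cvtColor(w["img"],cv2.COLOR_RGB2GRAY); np.set_printoptions(linewidth=200)
print(g[uv[:,1].min()-8:uv[:,1].max()+6:3, uv[:,0].min():uv[:,0].max():3])
E
```

```text
[-0.32  0.29  1.92  0.43  0.23 -2.07]
at [ 670.1 -120.2  249.3] [178.7  41.8 167.9]
(14, 0, 20, 36) turn [1.3 5.8 0.1] shift [-0.0112 -0.0077  0.0025] tcp [ 678. -130.  255.]
(20, 0, 30, 27) turn [ 1.3 14.8  0.2] shift [-0.0228 -0.008   0.0159] tcp [ 696. -133.  253.]
(30, 0, 40, 18) turn [ 1.3 23.8  0.3] shift [-0.0348 -0.0083  0.0318] tcp [ 715. -138.  249.]
(40, 0, 50, 9) turn [ 1.3 32.8  0.4] shift [-0.0442 -0.0087  0.0472] tcp [ 732. -141.  243.]
(50, 0, 60, 0) turn [ 1.3 41.8  0.5] shift [-0.0511 -0.009   0.0616] tcp [ 746. -144.  237.]
[[289, 74], [341, 74], [287, 52], [343, 52]]
[[151 148 149 146 148 147 147 146 148 148 158 157 158 156 156 155 157 157 156]
 [136 135 134 136 136 134 137 136 136 136 137 136 134 135 133 136 136 135 136]
 [134 132 127 134 134 134 133 132 135 133 135 122 131 133 133 134 130 133 133]
 [164 164 161 164 166 165 165 165 166 167 165 163 162 165 163 163 161 164 163]
 [200 183 184 184 183 182 182 183 181 182 180 182 184 182 181 181 182 181 182]
 [229 158 156 157 156 157 158 157 159 157 158 158 157 156 156 158 157 157 157]
 [223 158 156 157 158 158 157 157 157 156 156 156 156 155 155 157 157 156 157]
 [223 161 156 156 158 158 157 159 158 156 157 156 156 157 155 156 155 158 153]
 [226 168 156 156 157 158 158 157 156 159 158 160 157 158 157 157 156 156 152]
 [225 177 156 158 157 157 158 155 158 155 158 158 159 160 160 159 159 157 150]
 [214 205 188 187 188 186 188 168 157 158 160 161 160 161 159 161 186 188 167]
 [192 217 237 241 241 237 234 202 146 147 148 150 151 148 148 149 193 198 240]]
```

Call:
{"fn": "move_arm", "kwargs": {"plan": [[[0,3,0],[-0.007,0,-0.007],-1],[[0,8,0],[-0.02,0,-0.015],-1],[[0,16,0],[-0.036,-0.002,-0.015],-1],[[0,25,0],[-0.052,-0.004,-0.005],-1],[[0,34,0],[-0.065,-0.007,0.005],-1]]}}

```text
t: 14.42
eef_pos: [720.0, -138.1, 290.4]
tcp_rot: [3.125, 0.134, 2.944]
ft_force: [1.5, 0.7, -3.0]
opening: 0.143
grip_force: 30.0
```

```bash
python3 -c "
from h import *
print(readout.state()['ft_force'],readout.state()['joints'].round(2)); lipto([(60,0,75,0)])
w=eyes.read_camera('scene'); print([(r['score'],r['uv']) for r in eyes.cut_out(w,'saw_blade_a')])
w=eyes.read_camera('top'); print([(r['score'],r['uv']) for r in eyes.cut_out(w,'saw_blade_a')])
rel([498,217,256],[180,0,98.8])"
```

```text
[ 1.4773516   0.67000948 -3.00631881] [-0.29  0.52  1.22  0.03  1.27 -1.67]
at [ 720.  -138.1  290.4] [179.1   7.7 168.7]
(60, 0, 75, 0) turn [1.  7.7 0.8] shift [-0.0314 -0.0018  0.0426] tcp [ 756. -146.  252.]
[(0.69, [282.9, 151.7])]
[]
at [ 720. -138.  287.] [179.    7.8 168.7]
shift [289. 304.  -3.] turn [ 5.6  6.2 69.8]
```

Call:
{"fn": "move_arm", "kwargs": {"plan": [[[1,2,7],[0.02,0.02,0],-1],[[2,4,17],[0.055,0.058,0],-1],[[3,5,27],[0.095,0.1,0],-1],[[4,6,37],[0.135,0.142,0],-1],[[5,6,47],[0.175,0.184,0],-1]]}}

```text
t: 15.25
eef_pos: [583.2, 78.2, 268.5]
tcp_rot: [-3.137, 0.022, 2.116]
ft_force: [1.0, 0.6, -2.9]
opening: 0.148
grip_force: 30.0
```

```bash
python3 -c "
from h import *
rel([498,217,256],[180,0,98.8])"
```

```text
at [583.  78. 268.] [-179.7    1.2  121.2]
shift [163.  -1.   9.] turn [-0.   1.3 22.4]
```

Call:
{"fn": "move_arm", "kwargs": {"plan": [[[0,1,7],[0.045,0,0],-1],[[0,1.3,14],[0.1,0,0.005],-1],[[0,1.3,22.4],[0.15,-0.001,0.01],-1],[[0,1.3,22.4],[0.163,-0.001,0.01],-1],[[0,1.3,22.4],[0.163,-0.001,0.01],-1]]}}

```text
t: 15.88
eef_pos: [498.4, 215.1, 255.4]
tcp_rot: [-3.141, -0.0, 1.734]
ft_force: [-0.5, -0.5, -2.5]
opening: 0.148
grip_force: 30.0
```

```bash
python3 -c "
from h import *
rel([498,217,27],[180,0,98.8])
w=eyes.read_camera('wrist'); print([(r['score'],r['uv']) for r in eyes.cut_out(w,'saw_blade_a')])
g=cv2.cvtColor(w['img'],cv2.COLOR_RGB2GRAY); print(g[80:210:5,315],g[80:210:5,326],g[80:210:5,337])"
```

```text
at [498. 215. 255.] [-179.9   -0.    99.4]
shift [  2.   0. 228.] turn [-0.1 -0.   0.6]
[]
[146 164 163 165 163 165 163 164 163 163 163 162 163 163 163 162 160 160
 163 163 160 161 160 137  21  19] [144 163 162 163 163 163 161 162 162 162 162 162 162 161 162 161 161 162
 162 162 161 160 162  27  27  24] [141 163 162 162 163 162 162 162 162 163 162 161 160 160 161 160 160 158
 159 158 161 159 161 161 148 122]
```

The tray floor shows uniform, so the tray is empty. Setting it down.

Call:
{"fn": "move_arm", "kwargs": {"plan": [[[0,0,0],[0,0,0.05],-1],[[0,0,0],[0,0,0.11],-1],[[0,0,0],[0,0,0.17],-1],[[0,0,0],[0,0,0.215],-1],[[0,0,0],[0,0,0.222],-1]]}}

```text
t: 16.6
eef_pos: [497.7, 213.3, 30.5]
tcp_rot: [-3.134, 0.0, 1.73]
ft_force: [0.2, 0.2, -2.9]
opening: 0.144
grip_force: 30.0
```

Call:
{"fn": "move_arm", "kwargs": {"plan": [[[0,0,0],[0,0,0.003],-1],[[0,0,0],[0,0,0.006],-1],[[0,0,0],[0,0,0.008],-1],[[0,0,0],[0,0,0.008],-1]]}}

```text
t: 17.1
eef_pos: [498.5, 214.9, 25.3]
tcp_rot: [-3.139, -0.0, 1.731]
ft_force: [-0.3, 0.0, -3.5]
opening: 0.147
grip_force: 30.0
```

Call:
{"fn": "move_arm", "kwargs": {"plan": [[[0,0,0],[0,0,0.001],-1],[[0,0,0],[0,0,0.002],-1],[[0,0,0],[0,0,0.003],-1],[[0,0,0],[0,0,0.003],-1]]}}

```text
t: 17.6
eef_pos: [498.5, 215.0, 24.2]
tcp_rot: [-3.14, -0.0, 1.731]
ft_force: [-7.8, -2.3, 27.2]
opening: 0.147
grip_force: 30.0
```

Contact, with 27 N upward. Releasing and retreating.

Call:
{"fn": "move_arm", "kwargs": {"plan": [[[0,0,0],[0,0,-0.002],-1],[[0,0,0],[0,0,-0.002],1],[[0,0,0],[0,0,-0.002],1],[[0,0,0],[0,0,-0.002],1],[[0,0,0],[0,0,-0.002],1]]}}

```text
t: 18.23
eef_pos: [498.3, 214.8, 23.6]
tcp_rot: [-3.138, -0.0, 1.731]
ft_force: [1.3, 0.5, -0.4]
opening: 0.508
grip_force: 0.0
```

Call:
{"fn": "move_arm", "kwargs": {"plan": [[[0,0,0],[0,0,0],1],[[0,0,0],[0,0,-0.03],1],[[0,0,0],[0,0,-0.08],1],[[0,0,0],[0,0,-0.14],1],[[0,0,0],[0,0,-0.2],1]]}}

```text
t: 18.85
eef_pos: [498.6, 214.7, 225.7]
tcp_rot: [-3.138, -0.0, 1.731]
ft_force: [0.2, -0.0, 0.3]
opening: 0.986
grip_force: 0.0
```

```bash
python3 - <<'E'
from h import *
s=readout.state(); print(s["t"],s["ft_force"],s["opening"])
w=eyes.read_camera("wrist"); save(w,"w8.png")
# compare tray outline with model at expected pose
m=[r for r in eyes.cut_out(w,"tray_handle")]
for r in m[:2]:
    ys,xs=np.nonzero(r["mask"]); print(r["score"],r["uv"],xs.min(),xs.max(),ys.min(),ys.max())
h=np.array([498,217,69]); d=np.array([np.cos(np.radians(98.8)),np.sin(np.radians(98.8)),0]); n=np.array([-d[1],d[0],0])
print(proj(w,[h+d*a+n*b+[0,0,-39] for a in (104,-96) for b in (28.5,-28.5)]).round().tolist())
# gate block approach: push face at box y=-(91+5)
for y in (-150,-110,-60): print(y,(SL+B.apply([-35,y,0])).round())
E
```

```text
18.85 [ 0.22280853 -0.03600956  0.32554696] 0.9860774401704128
0.74 [325.0, 171.0] 303 346 102 241
[[305.0, 102.0], [347.0, 102.0], [306.0, 241.0], [344.0, 241.0]]
-150 [ 529. -251.  155.]
-110 [ 537. -212.  155.]
-60 [ 548. -163.  155.]
```

The tray stands where expected: its outline at 303–346 × 102–241 matches the prediction. Next, the gate: shut the fingers and go round to the box's −y side.

```bash
python3 - <<'E'
from h import *
for y,z in [(-140,250),(-140,122),(-60,122)]:
    t=SL+B.apply([2,y,0]); t[2]=z; print(y,t.round()); rel(t,[180,0,77.9])
E
```

```text
-140 [ 567. -249.  250.]
at [501. 216. 230.] [ 1.796e+02 -1.000e-01  9.920e+01]
shift [-469.   -9.  -21.] turn [ 0.4 -0.2 21.3]
-140 [ 567. -249.  122.]
at [501. 216. 230.] [ 1.796e+02 -1.000e-01  9.920e+01]
shift [-469.  -10.  107.] turn [ 0.4 -0.2 21.3]
-60 [ 584. -171.  122.]
at [501. 216. 230.] [ 1.796e+02 -1.000e-01  9.920e+01]
shift [-395.   19.  107.] turn [ 0.4 -0.2 21.3]
```

Call:
{"fn": "move_arm", "kwargs": {"plan": [[[0,0,4],[-0.03,0,-0.03],-1],[[0,0,8],[-0.085,-0.002,-0.04],-1],[[0,0,12],[-0.14,-0.003,-0.04],-1],[[0,0,16],[-0.195,-0.004,-0.04],-1],[[0,0,21.3],[-0.25,-0.005,-0.04],-1]]}}

```text
t: 19.58
eef_pos: [533.8, -34.5, 263.1]
tcp_rot: [-3.138, 0.001, 1.357]
ft_force: [0.9, 0.1, 0.2]
opening: 0.53
grip_force: 0.0
```

```bash
python3 -c "
from h import *
rel([567,-249,250],[180,0,77.9])"
```

```text
at [534. -35. 263.] [-1.798e+02  1.000e-01  7.770e+01]
shift [-203.   78.   13.] turn [-0.2  0.1 -0.2]
```

Call:
{"fn": "move_arm", "kwargs": {"plan": [[[0,0,0],[-0.05,0.02,0],-1],[[0,0,0],[-0.1,0.04,0],-1],[[0,0,0],[-0.155,0.06,0],-1],[[0,0,0],[-0.203,0.078,0.01],-1],[[0,0,0],[-0.203,0.078,0.01],-1]]}}

```text
t: 20.2
eef_pos: [567.0, -250.5, 251.3]
tcp_rot: [-3.136, 0.0, 1.356]
ft_force: [-0.3, 0.4, -0.6]
opening: 0.02
grip_force: 0.0
```

```bash
python3 - <<'E'
from h import *
rel([567,-249,122],[180,0,77.9]); print(readout.state()["opening"])
w=eyes.read_camera("wrist"); save(w,"w9.png")
for n in ["gate_grip","blade_box"]:
  for r in eyes.cut_out(w,n)[:2]:
    ys,xs=np.nonzero(r["mask"]); uv=(xs.mean(),ys.mean()); p=at_z(w,r["uv"],170); print(n,r["score"],r["uv"],xs.min(),xs.max(),ys.min(),ys.max(),p.round(),B.inv().apply(p-SL).round(1))
    if n=="gate_grip": print(proj(w,[SL+B.apply([x,y,17]) for x in(-23,27) for y in(-96,-86)]).round().tolist())
t=eyes.read_camera("top")
for r in eyes.cut_out(t,"gate_grip")[:3]: print(r["score"],r["uv"])
E
```

```text
at [ 567. -251.  251.] [-179.7    0.    77.7]
shift [  2.   0. 129.] turn [-0.3  0.  -0.2]
0.020302764181691538
gate_grip 0.67 [323.6, 126.3] 298 347 95 157 [ 581. -179.  170.] [  0.5 -68.2  15. ]
[[300.0, 155.0], [300.0, 145.0], [350.0, 155.0], [351.0, 145.0]]
blade_box 0.78 [299.6, 65.5] 213 359 9 158 [ 571. -120.  170.] [-21.7 -13.1  15. ]
0.66 [402.5, 223.4]
0.6 [465.1, 227.9]
0.52 [331.3, 197.8]
```

Call:
{"fn": "move_arm", "kwargs": {"plan": [[[0,0,0],[0,0,0.03],-1],[[0,0,0],[0,0,0.07],-1],[[0,0,0],[0,0,0.11],-1],[[0,0,0],[0,0,0.129],-1],[[0,0,0],[0,0,0.129],-1]]}}

```text
t: 21.08
eef_pos: [566.8, -246.5, 123.9]
tcp_rot: [-3.137, 0.0, 1.36]
ft_force: [0.2, -0.6, -0.1]
opening: 0.006
grip_force: 0.0
```

Call:
{"fn": "move_arm", "kwargs": {"plan": [[[0,0,0],[0.01,0,0],-1],[[0,0,0],[0.02,0,0],-1],[[0,0,0],[0.03,0,0],-1],[[0,0,0],[0.04,0,0],-1],[[0,0,0],[0.05,0,0],-1]]}}

```text
t: 21.7
eef_pos: [577.9, -198.3, 124.9]
tcp_rot: [-3.139, 0.001, 1.359]
ft_force: [-0.4, -2.2, 1.2]
opening: 0.004
grip_force: 0.9
```

Call:
{"fn": "move_arm", "kwargs": {"plan": [[[0,0,0],[0.007,0,0],-1],[[0,0,0],[0.014,0,0],-1],[[0,0,0],[0.019,0,0],-1],[[0,0,0],[0.023,0,0],-1]]}}

```text
t: 22.2
eef_pos: [582.5, -176.0, 124.6]
tcp_rot: [-3.139, 0.001, 1.359]
ft_force: [-0.4, -1.8, 0.3]
opening: 0.004
grip_force: 0.8
```

Call:
{"fn": "move_arm", "kwargs": {"plan": [[[0,0,0],[0.001,0,0],-1],[[0,0,0],[0.002,0,0],-1],[[0,0,0],[0.003,0,0],-1]]}}

```text
t: 22.58
eef_pos: [583.0, -173.4, 124.6]
tcp_rot: [-3.139, 0.001, 1.359]
ft_force: [-1.2, -2.2, 0.7]
opening: 0.004
grip_force: 0.8
```

Call:
{"fn": "move_arm", "kwargs": {"plan": [[[0,0,0],[0.001,0,0],-1],[[0,0,0],[0.002,0,0],-1],[[0,0,0],[0.003,0,0],-1]]}}

```text
t: 22.95
eef_pos: [583.6, -171.1, 124.6]
tcp_rot: [-3.139, 0.002, 1.36]
ft_force: [-3.5, -8.7, 0.0]
opening: 0.004
grip_force: 4.9
```

Call:
{"fn": "move_arm", "kwargs": {"plan": [[[0,0,0],[0.001,0,0],-1],[[0,0,0],[0.002,0,0],-1]]}}

```text
t: 23.2
eef_pos: [583.6, -171.0, 124.7]
tcp_rot: [-3.139, 0.005, 1.36]
ft_force: [-5.7, -19.6, 0.1]
opening: 0.007
grip_force: 10.3
```

Hard stop exactly where predicted, with the force rising to 20 N. The gate is home, so I'll retreat.

Call:
{"fn": "move_arm", "kwargs": {"plan": [[[0,0,0],[-0.015,0,0],-1],[[0,0,0],[-0.05,0,0],-1],[[0,0,0],[-0.07,0,-0.04],-1],[[0,0,0],[-0.07,0,-0.1],-1],[[0,0,0],[-0.07,0,-0.15],-1]]}}

```text
t: 23.82
eef_pos: [569.8, -237.2, 276.8]
tcp_rot: [-3.139, 0.0, 1.359]
ft_force: [-0.5, -0.5, -0.2]
opening: 0.006
grip_force: 0.0
```

```bash
python3 - <<'E'
from h import *
w=eyes.read_camera("wrist"); save(w,"w10.png"); print(readout.state()["ft_force"])
for r in eyes.cut_out(w,"gate_grip")[:2]:
    ys,xs=np.nonzero(r["mask"]); print(r["score"],r["uv"],xs.min(),xs.max(),ys.min(),ys.max())
print("home block top",proj(w,[SL+B.apply([x,y,17]) for x in(-25,25) for y in(-50,-40)]).round().tolist())
g=cv2.cvtColor(w["img"],cv2.COLOR_RGB2GRAY); print("col",proj(w,SL).round(),g[20:180:3,325])
print([(r['score'],r['uv']) for c in ("wrist","top") for r in eyes.cut_out(eyes.read_camera(c),"saw_blade_a")])
E
```

```text
[-0.51163716 -0.11767937  5.18277197]
0.79 [322.7, 87.5] 299 345 55 123
home block top [[300.0, 122.0], [299.0, 112.0], [347.0, 122.0], [347.0, 112.0]]
col [[323.  74.]] [139 139 142 143 168 212 213 170  86  75  82  96  99  99 105 137 165 164
 164 164 163 163 161 162 168 179 184 126 123 136 186  35  31  22  50  80
  79  80  83  82  80  79  81  80  81  81  82  82  82  81  82  79  80  82]
[]
```

Call:
{"fn": "move_arm", "kwargs": {"plan": [[[0,0,0],[0,0,-0.01],-1],[[0,0,0],[0,0,-0.01],-1],[[0,0,0],[0,0,-0.01],-1]]}}

```text
t: 24.5
eef_pos: [569.9, -236.8, 284.4]
tcp_rot: [-3.138, 0.001, 1.359]
ft_force: [0.6, -0.6, 0.3]
opening: 0.009
grip_force: 0.0
```

```bash
python3 -c "
from h import *
print(readout.state()['ft_force']); print(env.job_done())"
```

```text
[ 0.62556235 -0.61401251  0.34108856]
the job is handed in; nothing more can be done
None
```

Job handed in at about 24.5 s, verdict not shown: the tray checked empty and its blades should be in the box (never seen inside it), the tray is back at its original spot, and the gate is pushed home to its stop.

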